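# Swing the boom microscope over the culture dish

## Robot

A 7-joint arm with a two-finger parallel gripper is mounted at the origin on the work surface. World frame = base frame: x ahead of the robot, y to its left, z up, the work surface at z = 0. Lengths are in m, angles in rad, forces in N, time in s.
With the tool pointing down it reaches from about 0.4 to 0.85 m from the base axis. Payload 10.4 kg.
Tool frame: the origin (TCP) lies between the finger pads; the fingertips stand 19 mm ahead of it and the grasp point (between the pads) is the TCP (manip.tips_ahead is the distance from the TCP to the fingertips, in m); z points along the fingers, y is the line along which they close (so a half turn about z gives the same grasp; the last joint's range is limited). The gripper opens to 85 mm and grips with 20 to 120 N. Pads are 22 mm wide; open, the fingers measure 114 mm over their backs; the gripper's body (76 mm by 85 mm) begins 54 mm behind the grasp point. The pads swing forward as they close: fully open they stand 13 mm farther back than shut.
Start: joints at [1.078, 0.332, -0.065, 1.46, 0.022, 1.35, -0.088], TCP at [0.283, -0.557, 0.25] pointing down, gripper open.
Joint ranges: [-2.6, 2.6], [-0.5, 2.12], [-1.47, 1.34], [0.16, 2.42], [-1.27, 4.41], [0.06, 2.06], [-2.6, 2.6]. Speed limits (rad/s): [2.22, 2.22, 2.79, 2.79, 3.14, 3.14, 3.14].

## Interface

Orientations are given as a unit quaternion [x, y, z, w].
In Python, from workcell import manip, viewer gives the robot as it stands.
- The arm moves only by the tool arm_command, never from a script. Its argument "series" is text: rows parted by semicolons, each of 5 numbers parted by spaces: the closure, from 0 (fully open) to 1 (shut), then the shift along the tool's x, y, z normalised to -1 to 1, where 1 is 0.4 m, then the turn about the tool's z normalised to -1 to 1, where 1 is 180 degrees. In form: jaw tx ty tz spin; .... A call has exactly 10 rows; each row shifts and turns the commanded pose from where the row before left it, along the tool's axes as they then stand; what a row does not reach is not made up. A row lasts 1/8 s, in which the tool goes at most 62.5 mm and 10.7 degrees, less where a joint would pass 70% of its speed; a pose out of reach is approached as far as the arm can. A call with a number of a shift or a turn outside -1 to 1 is refused whole. A call with a gripper value outside its range is refused whole. The fingers move at their own pace and stop on an object; "newtons" is the grip in N (left out, the last holds). Time passes only in rows, so rows that do not move let the fingers close, or fill a call up. It gives the time, the measured TCP pose, the force, the opening and the grip force at its end, in the units of the state.
- manip.get_obs(): the state, without advancing time (a new reading comes with each control period).
- viewer.camera(name): name is "side" or "top" or "wrist"; returns a dict with "pixels" (420x560x3 uint8, red, green, blue), "intrinsics" (3x3 intrinsics, pixels), "extrinsics" (4x4, takes a point from world to camera coordinates). Camera axes: x right, y up, looking along -z (the intrinsics and any distortion apply to the point x, -y, -z); pixel columns grow to the right and rows downward; lengths in m; the calibration is good to about 2 mm. A picture is of the moment at which its call begins. There is no depth.
- manip.hand_in(): hands the job in; it is judged then, once.
The state is a dict: "clock": time; "joint_pos": joint angles; "joint_velocities": joint speeds; "tau": joint torques, N m; "position": TCP position; "ee_rot": TCP orientation; "ft_force": force on the tool from outside, world axes, zero at the start; "torque": the same for the moment, N m; "grip_width": opening from 0.0 (shut) to 1.0 (fully open); "grasp_force": force on a finger pad.
Only numpy, scipy, OpenCV 4.12 (cv2) and the standard library are available. Lean on these libraries where they do the work, as an engineer would, in place of code of your own. Each camera call takes 0.05 s, during which the arm holds its last target. There are 200 camera calls.

## Task

The microscope head is parked to the robot's left on its heavy boom, which swings almost without friction about the column. Push the head round slowly (never above 0.2 m/s) by the blue sprung bumpers in its two flanks, catch it and leave its lens centred over the culture dish on the stage arm, standing still there with nothing touching it for at least 3 s. Push and catch it softly, without driving a bumper hard home or running the boom into its end stops; touch nothing of the microscope but the two bumpers (not its white housing, the lens or the stage) and leave everything else on the bench where it is.

Things in the scene. Friction and masses are not known exactly. Their poses are not given: they have to be found in the camera images.
- stand: Boom stand of the microscope, fixed to the bench: grey base plate 200 x 260 x 18 mm and an upright steel column, 34 mm in diameter, top 323 mm above the bench. Origin on the bench at the column's axis. The boom at joint value 0 points along the stand's -x (roughly towards the robot).
- pivot (a point): Point on the column's axis (the vertical axis about which boom and stage arm swing), 305 mm above the bench.
- boom (a joint): Swing angle (rad) of the boom about the column; 0: along the stand's -x, growing as the head moves to the robot's left; stops at -0.9 and 0.9; parked at 0.42 to 0.62. Ball bearings: inertia about 0.27 kg m2 (3.5 kg felt at the bumpers, hidden mass within 30 %), drag only 0.0015 N m plus 0.006 N m s/rad, no spring or detent: once pushed it coasts on.
- lens (a point): Centre of the underside of the lens barrel, on the optical axis of the head, 280 mm from the column's axis and 110 mm above the bench. It moves with the boom.
- face_left (a point): Centre of the outer face of the blue bumper in the head's left (+y) flank. At rest: 280 mm from the column along the boom, 92 mm beside its centre line (184 mm over both bumpers), 250 mm above the bench. Bumpers: blocks 94 mm long (along the boom) and 93 mm high (190 to 283 mm above the bench), standing 35 mm out of the housing. Pushed square, they sink up to 25 mm into the head.
- face_right (a point): The same for the bumper in the right (-y) flank.
- bumper_left: The left bumper as a part: spring 60 N/m towards its outer stop, no preload, hardly damped, 25 mm travel, 0.08 kg: the boom springs back off a still hand nearly as fast as it came. Of the microscope only the bumpers may be touched, with no more than 5 N (1.5 N just sinks one fully). Origin: centre of the block, 75 mm left of the boom's centre line.
- bumper_right: The same on the right; origin 75 mm right of the boom's centre line.
- housing: White housing, swings with the boom, not to be touched: head 130 (along the boom) x 114 x 130 mm, top 290 mm above the bench; ring light and lens barrel below it, down to 110 mm; boom bar 62 mm wide, top at 270 mm; hub round the column 100 mm wide, top at 292 mm; dark counterweight up to 105 mm behind the column. Origin at the foot of the column's axis, x axis opposite to the boom's direction.
- stage (a joint): Angle of the stage arm, clamped on the same column below the boom, same zero and sense as joint boom; the lens is exactly above the dish when the two values are equal. From -0.5 to -0.2 (to the robot's right). Must not be shifted.
- dish (a point): Centre of the lid of the clear culture dish with pink medium (66 mm across) fixed on the round white stage plate, 280 mm from the column's axis, 73 mm above the bench. The target for the lens, seen from above.
- tube_rack: Dark grey tube rack with yellow and blue caps, 85 x 125 x 57 mm. Bystander. Origin: centre of its underside.
- yellow_rack: Yellow tube rack on a white foot, 90 x 125 x 52 mm. Bystander. Origin: centre of its underside.
- well_plate: Pale 96-well plate, 128 x 86 x 14 mm. Bystander. Origin: centre of its underside.
- tip_box: Pipette tip box, grey with a clear lid, 120 x 85 x 98 mm. Bystander. Origin: centre of its underside.
- jar: White jar with a blue cap, 70 mm across, 80 mm high. Bystander. Origin: centre of its underside.

How it is judged:
On the way:
1. the lens stands over the dish, still and untouched, for 3 s (horizontal distance between lens and dish below 0.015 m and velocity of joint boom between -0.05 and 0.05 rad/s and contact force between each of bumper_left, bumper_right and anything else below 0.2 N), for 3 s.
At the end, for the whole second after the job is handed in: The lens is within 15 mm of the dish's centre seen from above, has stood there untouched for 3 s (slower than 0.05 rad/s), and the boom is at rest (under 0.04 rad/s) (horizontal distance between lens and dish below 0.015 m and velocity of joint boom between -0.04 and 0.04 rad/s).
It fails at once if the boom swings faster than 0.8 rad/s (0.22 m/s at the lens) or runs into an end stop (velocity of joint boom above 0.8 rad/s or velocity of joint boom below -0.8 rad/s or value of joint boom above 0.88 rad or value of joint boom below -0.88 rad).
It fails at once if a bumper is knocked or driven home with more than 5 N (contact force between any of bumper_left, bumper_right and anything else above 5 N).
It fails at once if the white housing, the lens or the counterweight is touched (over 1.5 N) (contact force between housing and the fingers above 1.5 N or contact force between housing and the arm above 1.5 N).
It fails at once if the dish or its stage arm is shifted by more than 8 mm (distance of dish from where it was at the start of the episode above 0.008 m).
It fails at once if something else on the bench is moved by more than 20 mm or tipped (distance of any of tube_rack, yellow_rack, well_plate, tip_box, jar from where it was at the start of the episode above 0.02 m or angle between any of jar, tip_box's own z axis and vertical above 0.3 rad).
It also fails if it takes over 54 s, if anything falls off the work surface, if the arm or the gripper's body presses on something with over 40 N, if the wrist force passes 120 N, or if a joint passes its speed limit or range.

## Working session

There is one attempt and no reset: what is moved stays moved. The work goes in short steps, Python scripts to look and compute and a tool call to move; the robot and the scene stay as the last step left them, time stands still between calls to the robot, and variables do not carry over. Pictures are saved under pics/ and viewed, at most 10 in all, crops included, and the job is handed in when it is done.

Besides the shell and the picture viewer there is one more tool, called as name(argument=value, ...) on one line, values as JSON. arm_command: Moves the arm, as the interface text tells. Scaled input: -1 to 1 covers 0.4 m each way for a shift and 180 degrees each way for a turn. Its arguments: {"type":"object","properties":{"series":{"type":"string"},"newtons":{"type":"number"}},"required":["series"]}

```bash
mkdir -p pics; ls; python3 - <<'E'
from workcell import manip, viewer
import cv2
for n in ("top","side"):
    c=viewer.camera(n); cv2.imwrite(f"pics/{n}0.png",c["pixels"][:,:,::-1]); print(n,c["intrinsics"].round(2).tolist(),c["extrinsics"].round(4).tolist())
print(manip.get_obs())
E
```

```text
pics
top [[425.9, 0.0, 277.18], [0.0, 425.9, 201.43], [0.0, 0.0, 1.0]] [[-0.0095, -0.9999, -0.0056, 0.0253], [0.9939, -0.0101, 0.1102, -0.6294], [-0.1103, -0.0045, 0.9939, -1.2481], [0.0, 0.0, 0.0, 1.0]]
side [[475.26, 0.0, 272.82], [0.0, 475.26, 208.72], [0.0, 0.0, 1.0]] [[-0.9929, -0.1191, 0.0051, 0.6096], [0.1139, -0.9348, 0.3365, -0.1472], [-0.0353, 0.3347, 0.9417, -1.4082], [0.0, 0.0, 0.0, 1.0]]
{'clock': 0.1, 'joint_pos': array([ 1.07841375,  0.33280684, -0.06469869,  1.46082232,  0.02161342,
        1.34988945, -0.08851565]), 'joint_velocities': array([-6.28929541e-04, -9.96748915e-05, -2.54648141e-04, -4.02747604e-04,
        2.93953093e-03,  5.92975664e-04,  1.43959086e-03]), 'tau': array([ 1.83835633e-03, -6.26745701e+01,  4.94346872e-02, -3.92433035e+01,
        1.62489427e-02,  7.01565034e-03,  2.40394644e-05]), 'position': array([ 0.28279483, -0.55703287,  0.24961334]), 'ee_rot': array([ 9.72538937e-01,  2.32739421e-01, -1.75711340e-04, -5.89411476e-04]), 'ft_force': array([ 0.15470915,  1.103411  , -0.46985826]), 'torque': array([-0.02799238, -0.00255236, -0.0142208 ]), 'grasp_force': 0.0, 'grip_width': 0.9996614508612174}
```

View pics/top0.png

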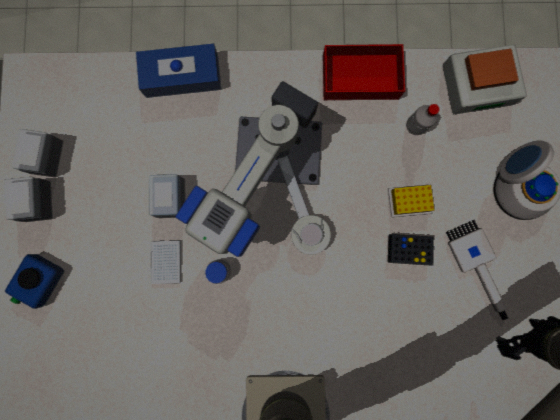

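View pics/side0.png

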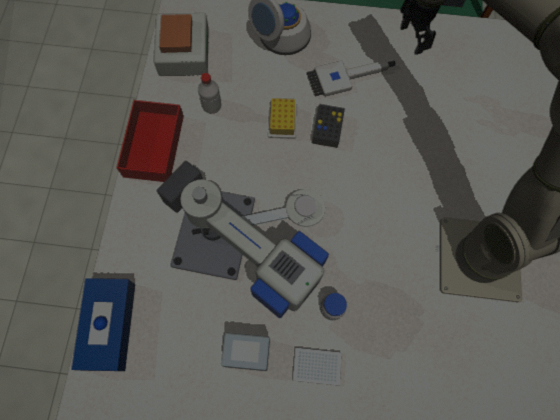

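```bash
cat > h.py <<'E'
import numpy as np, cv2
from workcell import manip, viewer
from scipy.optimize import least_squares
def ray(c,uv):
    K=c["intrinsics"];E=c["extrinsics"];d=np.linalg.inv(K)@[uv[0],uv[1],1];d=E[:3,:3].T@(d*[1,-1,-1])
    return -E[:3,:3].T@E[:3,3],d
def at(c,uv,z):
    o,d=ray(c,uv);return o+d*(z-o[2])/d[2]
def tri(c1,p1,c2,p2):
    A=[];b=[]
    for c,p in((c1,p1),(c2,p2)):
        o,d=ray(c,p);d/=np.linalg.norm(d);P=np.eye(3)-np.outer(d,d);A.append(P);b.append(P@o)
    return np.linalg.lstsq(np.vstack(A),np.hstack(b),rcond=None)[0]
def proj(c,X):
    p=c["extrinsics"][:3,:3]@X+c["extrinsics"][:3,3];p=c["intrinsics"]@(p*[1,-1,-1]);return p[:2]/p[2]
E
python3 - <<'E'
from h import *
t=viewer.camera("top");s=viewer.camera("side")
for n,a,b in (("col",(279,121),(199,194)),("dish",(311,233),(304,206)),("jar",(217,271),(334,305))): print(n,tri(t,a,s,b).round(3),at(t,a,{"col":.323,"dish":.073,"jar":.08}[n]).round(3),at(s,b,{"col":.323,"dish":.073,"jar":.08}[n]).round(3))
for n,c in(("top",t),("side",s)):
    im=c["pixels"]; hsv=cv2.cvtColor(im,cv2.COLOR_RGB2HSV)
    m=cv2.inRange(hsv,(105,130,60),(125,255,255))
    k,l,st,ce=cv2.connectedComponentsWithStats(m)
    for i in range(1,k):
        if st[i,4]>150: print(n,"blue",st[i],ce[i].round(1),at(c,ce[i],.283).round(3))
cv2.imwrite("pics/crop.png",np.hstack([cv2.resize(t["pixels"][90:290,150:350,::-1],(400,400),interpolation=2),cv2.resize(s["pixels"][150:350,170:370,::-1],(400,400),interpolation=2)]))
E
```

```text
col [0.794 0.012 0.308] [0.79  0.012 0.323] [0.79  0.018 0.323]
dish [ 0.532 -0.079  0.063] [ 0.532 -0.078  0.073] [ 0.532 -0.075  0.073]
jar [0.423 0.197 0.057] [0.426 0.193 0.08 ] [0.424 0.201 0.08 ]
top blue [ 137   44   81   45 2263] [176.7  66.2] [0.947 0.268 0.283]
top blue [526 174  30  27 547] [541.  186.8] [ 0.631 -0.623  0.283]
top blue [176 186  30  37 496] [190.4 204.3] [0.597 0.229 0.283]
top blue [228 219  30  37 525] [242.4 236.8] [0.517 0.103 0.283]
top blue [  6 256  48  51 906] [ 28.7 282.9] [0.413 0.612 0.283]
top blue [206 262  21  21 346] [215.8 272. ] [0.434 0.166 0.283]
side blue [280   3  19  22 241] [289.   13.1] [ 0.638 -0.575  0.283]
side blue [292 232  36  32 491] [309.6 247.3] [0.515 0.105 0.283]
side blue [  72  279   56   92 3088] [100.2 325.1] [0.963 0.34  0.283]
side blue [251 279  38  35 573] [269.6 296.2] [0.595 0.231 0.283]
side blue [324 293  22  22 375] [334.9 303.9] [0.446 0.23  0.283]
```

View pics/crop.png

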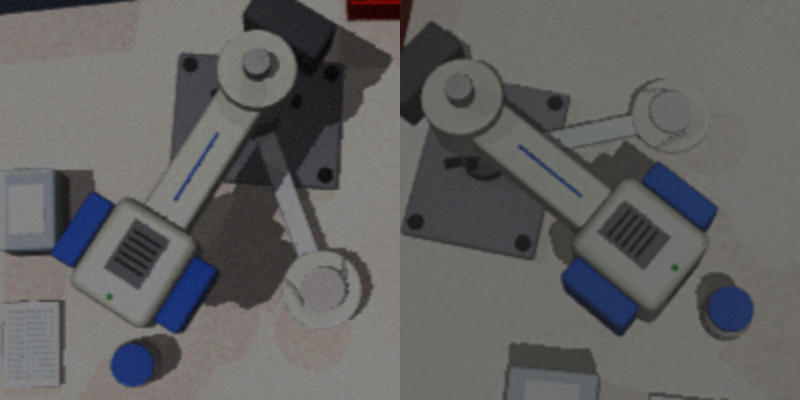

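arm_command(series="1 0.09 -0.078 -0.06 0;1 0.09 -0.078 -0.06 0;1 0.09 -0.078 -0.06 0;1 0.09 -0.078 -0.06 0;1 0.09 -0.078 -0.06 0;1 0.09 -0.078 0 0;1 0.09 -0.078 0 0;1 0.09 -0.078 0 0;1 0.09 -0.078 0 0;1 0.09 -0.078 0 0")

```text
clock: 1.45
position: [0.463, -0.1146, 0.3703]
ee_rot: [0.973, 0.233, 0.0, 0.0]
ft_force: [1.0, -0.8, 0.5]
grip_width: -0.001
grasp_force: 0.0
```

arm_command(series="1 0.09 -0.078 0 0;1 0.09 -0.078 0 0;1 0.09 -0.078 0 0;1 0.09 -0.078 0 0;1 0.09 -0.078 0 0;1 0.09 -0.078 0 0;1 0.09 -0.078 0 0;1 0.09 -0.078 0 0;1 0.09 -0.078 0 0;1 0 0 0 -0.055")

```text
clock: 2.7
position: [0.6236, 0.2854, 0.3682]
ee_rot: [0.948, 0.32, -0.001, -0.001]
ft_force: [0.0, -1.3, 0.1]
grip_width: 0.002
grasp_force: 0.0
```

```bash
cat >> h.py <<'E'
COL=np.array([.791,.014]);DISH=np.array([.531,-.077])
def bumpers(name):
    c=viewer.camera(name);t=manip.get_obs()["clock"]
    m=cv2.inRange(cv2.cvtColor(c["pixels"],cv2.COLOR_RGB2HSV),(105,130,60),(125,255,255))
    k,l,st,ce=cv2.connectedComponentsWithStats(m);out=[]
    for i in range(1,k):
        X=at(c,ce[i],.283)[:2]
        if st[i,4]>100 and .24<np.hypot(*(X-COL))<.34: out.append((X,st[i,4]))
    return t,out
def angle(X): d=X-COL;return np.arctan2(d[1],-d[0])
def track(name="top"):
    t,o=bumpers(name)
    if len(o)>=2: print(name,"t%.2f"%t,"ang %.3f"%angle((o[0][0]+o[1][0])/2),[ (x.round(3).tolist(),int(a)) for x,a in o])
    else: print(name,"t%.2f"%t,[(x.round(3).tolist(),int(a)) for x,a in o])
E
python3 - <<'E'
from h import *
track("top");track("side");o=manip.get_obs();print(o["position"],o["ee_rot"],o["joint_pos"].round(2))
E
```

```text
top t2.75 ang 1.500 [([0.947, 0.268], 2268), ([0.602, 0.225], 402), ([0.517, 0.103], 526)]
side t2.80 []
[0.62434268 0.28188495 0.36932379] [ 9.48217176e-01  3.17621849e-01 -7.02223322e-04 -2.34283270e-04] [-0.06  0.54 -0.73  1.02  0.35  1.69 -1.6 ]
```

arm_command(series="1 0 0 0 -0.055;1 0 0 0 -0.055;1 0 0 0.05 0;1 0 0 0.05 0;1 0 0 0.05 0;1 0 0 0.05 0;1 0 0 0.05 0;1 0 0 0.035 0;1 -0.015 0 0 0;1 -0.015 0 0 0")

```text
clock: 4.05
position: [0.6179, 0.2707, 0.2571]
ee_rot: [0.881, 0.474, 0.0, 0.0]
ft_force: [0.6, -0.1, 0.2]
grip_width: -0.001
grasp_force: 0.0
```

```bash
sed -i 's/if st\[i,4\]>100 and/if st[i,4]>100 and X[0]<.8 and/' h.py; python3 - <<'E'
from h import *
track("top");o=manip.get_obs();print(o["position"],o["ee_rot"],o["joint_pos"].round(2))
q=o["ee_rot"];p=o["position"][:2]-COL;a=.577;print("b,n",p@[-np.cos(a),np.sin(a)],p@[np.sin(a),np.cos(a)]-.092,"th",2*np.arctan2(q[1],q[0]))
c=viewer.camera("side");cv2.imwrite("pics/s1.png",cv2.resize(c["pixels"][170:350,150:400,::-1],(750,540)))
E
```

```text
top t4.10 ang 0.571 [([0.615, 0.215], 190), ([0.515, 0.104], 481)]
[0.6178733  0.27004216 0.25738664] [8.80632133e-01 4.73800183e-01 5.85025960e-04 3.00305149e-04] [ 0.04  0.55 -0.79  1.27  0.39  1.47 -1.3 ]
b,n 0.28477209195688835 0.028146981745026972 th 0.9872023974733206
```

View pics/s1.png

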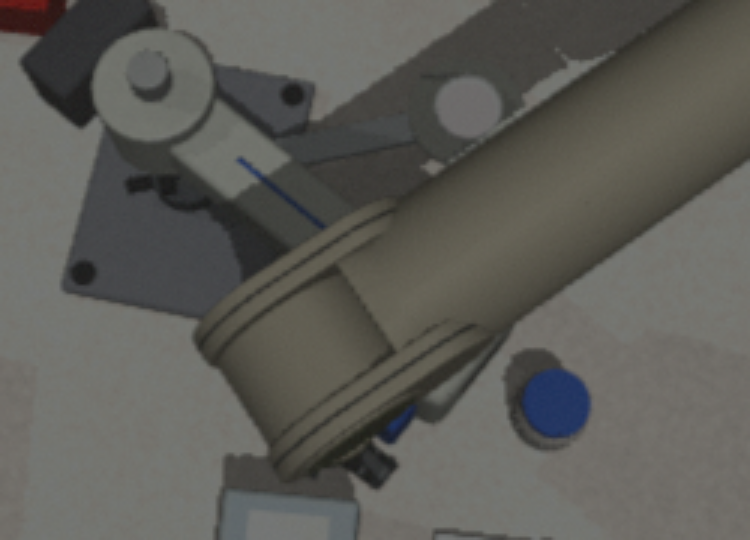

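arm_command(series="1 -0.0075 0 0 0;1 -0.0075 0 0 0;1 -0.0075 0 0 0;1 -0.0075 0 0 0;1 -0.0075 0 0 0;1 -0.0075 0 0 0;1 -0.0075 0 0 0;1 -0.0075 0 0 0;1 -0.0075 0 0 0;1 -0.0075 0 0 0")

```text
clock: 5.4
position: [0.6013, 0.2457, 0.2563]
ee_rot: [0.88, 0.474, 0.0, 0.0]
ft_force: [-0.5, -0.3, -0.0]
grip_width: -0.003
grasp_force: 0.0
```

```bash
python3 - <<'E'
from h import *
track("top");o=manip.get_obs();print(o["position"])
p=o["position"][:2]-COL;a=.577;print("b,n",p@[-np.cos(a),np.sin(a)],p@[np.sin(a),np.cos(a)]-.092)
E
```

```text
top t5.45 ang 0.536 [([0.612, 0.202], 113), ([0.512, 0.097], 476)]
[0.60121709 0.24541427 0.25635272]
b,n 0.28529690375979394 -0.001579885729148342
```

arm_command(series="1 -0.0075 0 0 0;1 -0.0075 0 0 0;1 -0.0075 0 0 0;1 -0.0075 0 0 0;1 -0.0075 0 0 0;1 -0.0075 0 0 0;1 -0.0075 0 0 0;1 0.02 0 0 0;1 0.04 0 -0.05 0;1 0 0 -0.12 0")

```text
clock: 6.7
position: [0.6026, 0.2492, 0.3227]
ee_rot: [0.88, 0.475, -0.002, -0.001]
ft_force: [1.0, -0.1, 0.8]
grip_width: 0.002
grasp_force: 0.0
```

```bash
python3 - <<'E'
from h import *
for i in range(3): track("top")
o=manip.get_obs();print(o["position"])
E
```

```text
top t6.75 ang 0.354 [([0.569, 0.175], 325), ([0.501, 0.042], 464)]
top t6.80 ang 0.346 [([0.566, 0.174], 350), ([0.501, 0.04], 466)]
top t6.85 ang 0.339 [([0.564, 0.172], 358), ([0.501, 0.038], 467)]
[0.60372596 0.2498933  0.32687277]
```

arm_command(series="1 0 0 -0.12 0;1 -0.112 0.064 0 0;1 -0.112 0.064 0 0;1 -0.112 0.064 0 0;1 -0.112 0.064 0 0;1 -0.112 0.064 0 0;1 -0.112 0.064 0 0;1 -0.112 0.064 0 0;1 -0.112 0.064 0 0;1 -0.112 0.064 0 0")

```text
clock: 8.1
position: [0.5733, -0.2167, 0.3714]
ee_rot: [0.88, 0.474, -0.0, -0.0]
ft_force: [0.8, 0.8, 0.3]
grip_width: -0.003
grasp_force: 0.0
```

```bash
cat >> h.py <<'E'
def one(name="top"):
    t,o=bumpers(name);r=[]
    for x,a in o:
        if a>300: r.append((round(float(angle(x)),3),int(a)))
    print(name,"t%.2f"%t,"L-.263 / R+.263:",r)
E
python3 - <<'E'
from h import *
one();one("side");track();o=manip.get_obs();print(o["position"],o["ee_rot"],o["joint_pos"].round(2))
E
```

```text
top t8.15 L-.263 / R+.263: [(0.417, 495), (-0.105, 522)]
side t8.20 L-.263 / R+.263: [(-0.106, 429), (0.416, 531)]
top t8.25 ang 0.142 [([0.526, 0.127], 496), ([0.506, -0.02], 522)]
[ 0.57286377 -0.21864696  0.37065797] [ 8.81739108e-01  4.71736255e-01 -8.82793486e-04 -5.22047288e-04] [ 0.78  0.35 -0.67  1.25  0.21  1.61 -0.44]
```

arm_command(series="1 0 0 0.05 0.0535;1 0 0 0.05 0.0535;1 0 0 0.05 0.0535;1 0 0 0.05 0.0535;1 0 0 0.05 0;1 0 0 0.04 0;1 0 0 0 0;1 0 0 0 0;1 0 0 0 0;1 0 0 0 0")

```text
clock: 9.5
position: [0.5738, -0.2151, 0.2569]
ee_rot: [0.988, 0.157, 0.0, 0.0]
ft_force: [0.6, 0.0, -0.8]
grip_width: -0.001
grasp_force: 0.0
```

```bash
python3 - <<'E'
from h import *
one();one("side");o=manip.get_obs();print(o["position"],o["ee_rot"]);q=o["ee_rot"];print(2*np.arctan2(q[1],q[0]))
E
```

```text
top t9.55 L-.263 / R+.263: [(-0.293, 528), (0.231, 501)]
side t9.60 L-.263 / R+.263: [(-0.291, 411), (0.231, 501)]
[ 0.57367823 -0.21513268  0.25661408] [9.87561897e-01 1.57230485e-01 2.29471989e-04 1.44086158e-04]
0.31577126524910076
```

arm_command(series="1 -0.002 -0.02 0 0;1 -0.002 -0.02 0 0;1 -0.002 -0.02 0 0;1 -0.002 -0.02 0 0;1 -0.002 -0.02 0 0;1 -0.002 -0.02 0 0;1 -0.002 -0.02 0 0;1 0 -0.02 0 0;1 0 0 0 0;1 0 0 0 0")

```text
clock: 10.85
position: [0.5485, -0.1563, 0.2564]
ee_rot: [0.988, 0.157, 0.0, 0.0]
ft_force: [1.0, -0.7, 0.7]
grip_width: -0.002
grasp_force: 0.0
```

```bash
cat >> h.py <<'E'
def rel(a):
    p=manip.get_obs()["position"][:2]-COL;print("b %.4f gap_n(face-TCP) %.4f"%(p@[-np.cos(a),np.sin(a)],-(p@[np.sin(a),np.cos(a)])-.092), manip.get_obs()["position"].round(4))
E
python3 - <<'E'
from h import *
one();one("side");rel(-.19)
E
```

```text
top t10.90 L-.263 / R+.263: [(-0.442, 401), (0.067, 494)]
side t10.95 L-.263 / R+.263: [(-0.441, 331), (0.071, 479)]
b 0.2703 gap_n(face-TCP) 0.0295 [ 0.5485 -0.1564  0.2564]
```

arm_command(series="1 0 0.0047 0 0;1 0 0.0047 0 0;1 0 0.0047 0 0;1 0 0.0047 0 0;1 0 0.0047 0 0;1 0 0.0047 0 0;1 0 0.0047 0 0;1 0 0.0047 0 0;1 0 0.0047 0 0;1 0 0.0047 0 0")

```text
clock: 12.2
position: [0.5542, -0.174, 0.2563]
ee_rot: [0.988, 0.157, 0.0, 0.0]
ft_force: [0.5, -0.4, -0.4]
grip_width: -0.0
grasp_force: 0.0
```

```bash
python3 - <<'E'
from h import *
one();one("side");rel(-.33)
E
```

```text
top t12.25 L-.263 / R+.263: [(-0.468, 467), (0.05, 497)]
side t12.30 L-.263 / R+.263: [(-0.466, 406), (0.058, 478)]
b 0.2849 gap_n(face-TCP) 0.0093 [ 0.5542 -0.1741  0.2563]
```

```bash
python3 - <<'E'
from h import *
for i in range(5): one("top")
c=viewer.camera("side");cv2.imwrite("pics/s2.png",cv2.resize(c["pixels"][130:330,170:420,::-1],(750,600)))
E
```

```text
top t12.35 L-.263 / R+.263: [(-0.469, 468), (0.05, 499)]
top t12.40 L-.263 / R+.263: [(-0.47, 469), (0.05, 498)]
top t12.45 L-.263 / R+.263: [(-0.47, 463), (0.049, 498)]
top t12.50 L-.263 / R+.263: [(-0.47, 463), (0.049, 497)]
top t12.55 L-.263 / R+.263: [(-0.47, 465), (0.049, 497)]
```

View pics/s2.png

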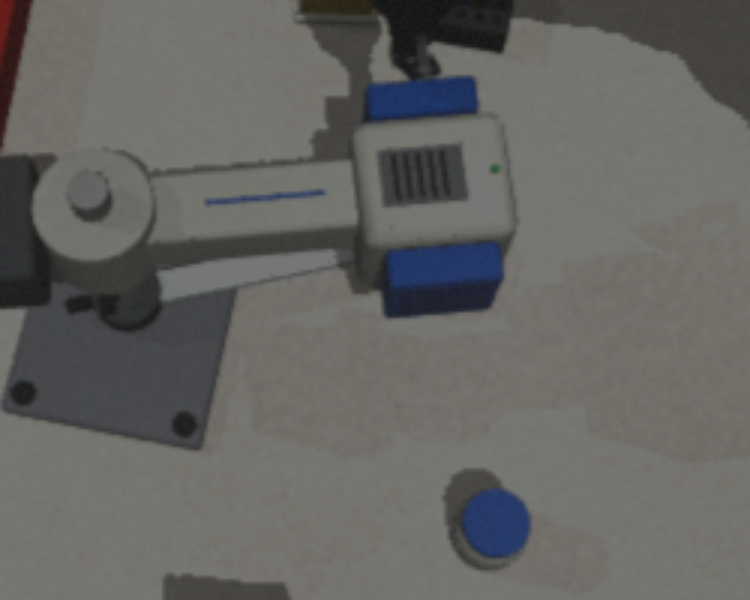

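arm_command(series="1 0 0 -0.15 0;1 0 0 -0.15 0;1 0 0 0 -0.0584;1 0 0 0 -0.0584;1 0 0 0 -0.0584;1 0 0 0 -0.0584;1 0 0 0 -0.0584;1 0 0 0 -0.0584;1 0 0 0 -0.0584;1 0 0 0 -0.0584")

```text
clock: 13.85
position: [0.5542, -0.1738, 0.3764]
ee_rot: [0.626, 0.78, -0.0, 0.0]
ft_force: [-0.6, 0.3, 0.1]
grip_width: 0.003
grasp_force: 0.0
```

```bash
python3 - <<'E'
from h import *
one("top");one("side");o=manip.get_obs();q=o["ee_rot"];print(o["position"],2*np.arctan2(q[1],q[0]),o["joint_pos"].round(2))
E
```

```text
top t13.90 L-.263 / R+.263: [(-0.477, 520), (0.047, 500)]
side t13.95 L-.263 / R+.263: [(-0.469, 401), (0.055, 480)]
[ 0.55419113 -0.17385489  0.37631399] 1.7860649434001155 [ 0.84  0.29 -0.78  1.33  0.2   1.6   0.3 ]
```

arm_command(series="1 0.1085 -0.004 0 0;1 0.1085 -0.004 0 0;1 0.1085 -0.004 0 0;1 0.1085 -0.004 0 0;1 0.1085 -0.004 0 0;1 0.1085 -0.002 0 0;1 0 0 0.075 0;1 0 0 0.075 0;1 0 0 0.075 0;1 0 0 0.075 0")

```text
clock: 15.2
position: [0.4905, 0.0788, 0.2555]
ee_rot: [0.63, 0.777, 0.0, 0.0]
ft_force: [-0.1, -0.6, -0.4]
grip_width: -0.006
grasp_force: 0.0
```

```bash
python3 - <<'E'
from h import *
one("top");one("side");one("top");a=-.215;p=manip.get_obs()["position"];print(p,(p[:2]-COL)@[-np.cos(a),np.sin(a)],(p[:2]-COL)@[np.sin(a),np.cos(a)]-.092)
E
```

```text
top t15.25 L-.263 / R+.263: [(-0.49, 394)]
side t15.30 L-.263 / R+.263: []
top t15.35 L-.263 / R+.263: [(-0.49, 397)]
[0.48996171 0.07869723 0.25578706] 0.2803043142646539 0.03543340776449813
```

arm_command(series="1 -0.011 0 0 0;1 -0.011 0 0 0;1 -0.011 0 0 0;1 -0.011 0 0 0;1 -0.0019 0 0 0;1 -0.0019 0 0 0;1 -0.0019 0 0 0;1 -0.0019 0 0 0;1 -0.0019 0 0 0;1 -0.0019 0 0 0")

```text
clock: 16.6
position: [0.4953, 0.0571, 0.2563]
ee_rot: [0.628, 0.778, -0.0, 0.0]
ft_force: [0.2, 0.5, -0.5]
grip_width: 0.001
grasp_force: 0.0
```

```bash
python3 - <<'E'
from h import *
one("top");a=-.215;p=manip.get_obs()["position"];print(p,(p[:2]-COL)@[-np.cos(a),np.sin(a)],(p[:2]-COL)@[np.sin(a),np.cos(a)]-.092)
E
```

```text
top t16.65 L-.263 / R+.263: []
[0.49532218 0.05702241 0.25629584] 0.2796915264775455 0.013113983376141808
```

arm_command(series="1 -0.0019 0 0 0;1 -0.0019 0 0 0;1 -0.0019 0 0 0;1 -0.0019 0 0 0;1 -0.0019 0 0 0;1 -0.0019 0 0 0;1 -0.0019 0 0 0;1 -0.0019 0 0 0;1 -0.0019 0 0 0;1 -0.0019 0 0 0")

```text
clock: 17.9
position: [0.4969, 0.0496, 0.2563]
ee_rot: [0.628, 0.778, -0.0, 0.0]
ft_force: [-0.2, -0.2, -0.2]
grip_width: -0.0
grasp_force: 0.0
```

```bash
python3 - <<'E'
from h import *
track("top");track("side");a=-.215;p=manip.get_obs()["position"];print(p,(p[:2]-COL)@[-np.cos(a),np.sin(a)],(p[:2]-COL)@[np.sin(a),np.cos(a)]-.092)
c=viewer.camera("top");cv2.imwrite("pics/t3.png",cv2.resize(c["pixels"][100:300,200:400,::-1],(600,600)))
E
```

```text
top t17.95 [([0.526, -0.13], 168)]
side t18.00 []
[0.49693361 0.04956561 0.25629939] 0.279708087216833 0.005485068410687369
```

View pics/t3.png

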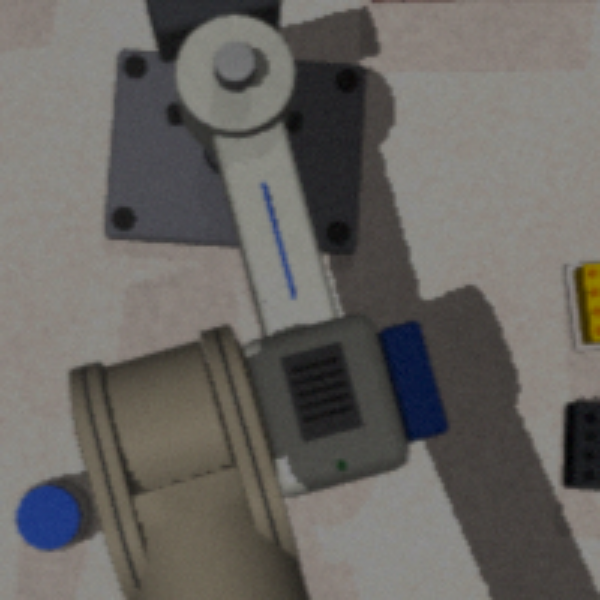

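arm_command(series="1 -0.0019 0 0 0;1 -0.0019 0 0 0;1 -0.0019 0 0 0;1 0 0 0 0;1 0.03 0 0 0;1 0.05 0 0 0;1 0 0 -0.14 0;1 0 0 -0.14 0;1 0.12 0 0 0;1 0.12 0 0 0")

```text
clock: 19.3
position: [0.4699, 0.1745, 0.369]
ee_rot: [0.628, 0.778, 0.001, 0.001]
ft_force: [1.3, 0.1, 0.5]
grip_width: 0.006
grasp_force: 0.0
```

```bash
sed -i 's/(105,130,60)/(105,130,30)/' h.py; python3 - <<'E'
from h import *
track("top");track("side");track("top")
E
```

```text
top t19.35 ang -0.299 [([0.547, -0.139], 538), ([0.503, 0.003], 458)]
side t19.40 ang -0.297 [([0.547, -0.137], 394), ([0.52, 0.008], 229)]
top t19.45 ang -0.302 [([0.548, -0.139], 542), ([0.504, 0.002], 464)]
```

arm_command(series="1 0.1 0 0 0;1 0 0 0 0;1 0 0 0 0;1 0 0 0 0;1 0 0 0 0;1 0 0 0 0;1 0 0 0 0;1 0 0 0 0;1 0 0 0 0;1 0 0 0 0")

```text
clock: 20.7
position: [0.4619, 0.2117, 0.3683]
ee_rot: [0.628, 0.778, 0.0, 0.0]
ft_force: [-0.3, -0.0, 0.6]
grip_width: -0.002
grasp_force: 0.0
```

```bash
python3 - <<'E'
from h import *
track("top");track("side")
E
```

```text
top t20.75 ang -0.343 [([0.554, -0.149], 536), ([0.505, -0.009], 474)]
side t20.80 ang -0.338 [([0.553, -0.148], 396), ([0.503, -0.009], 398)]
```

arm_command(series="1 0 0 0 -0.057;1 -0.12 -0.0147 0 0;1 -0.12 -0.0147 0 0;1 -0.12 -0.0147 0 0;1 -0.12 -0.0147 0 0;1 -0.12 -0.0147 0 0;1 -0.12 -0.0147 0 0;1 -0.12 -0.0147 0 0;1 -0.12 -0.0147 0 0;1 -0.12 -0.0147 0 0")

```text
clock: 22.05
position: [0.5783, -0.2094, 0.3682]
ee_rot: [0.556, 0.831, -0.0, 0.0]
ft_force: [0.4, 0.6, 0.2]
grip_width: 0.001
grasp_force: 0.0
```

```bash
python3 - <<'E'
from h import *
track("top");track("side");o=manip.get_obs();q=o["ee_rot"];print(o["position"],2*np.arctan2(q[1],q[0]),o["joint_pos"].round(2))
E
```

```text
top t22.10 ang -0.374 [([0.56, -0.157], 541), ([0.505, -0.018], 515)]
side t22.15 ang -0.367 [([0.558, -0.156], 400), ([0.504, -0.016], 470)]
[ 0.57774114 -0.21445512  0.36645999] 1.9547006707319219 [ 0.85  0.38 -0.8   1.25  0.27  1.62  0.49]
```

arm_command(series="1 0 0 0.07 0;1 0 0 0.07 0;1 0 0 0.07 0;1 0 0 0.07 0;1 0 0 0 0;1 0 0 0 0;1 0 0 0 0;1 0 0 0 0;1 0 0 0 0;1 0 0 0 0")

```text
clock: 23.4
position: [0.578, -0.2078, 0.2565]
ee_rot: [0.556, 0.831, 0.0, 0.0]
ft_force: [-0.6, -0.4, 0.1]
grip_width: -0.001
grasp_force: 0.0
```

```bash
python3 - <<'E'
from h import *
track("top");track("side");rel(-.393);rel(-.399)
E
```

```text
top t23.45 ang -0.397 [([0.564, -0.162], 539), ([0.506, -0.025], 523)]
side t23.50 ang -0.391 [([0.563, -0.161], 408), ([0.505, -0.023], 463)]
b 0.2817 gap_n(face-TCP) 0.0313 [ 0.578  -0.2078  0.2564]
b 0.2824 gap_n(face-TCP) 0.0296 [ 0.578  -0.2078  0.2564]
```

arm_command(series="1 0.005 0 0 0;1 0.005 0 0 0;1 0.005 0 0 0;1 0.005 0 0 0;1 0.004 0 0 0;1 0 0 0 0;1 0 0 0 0;1 0 0 0 0;1 0 0 0 0;1 0 0 0 0")

```text
clock: 24.75
position: [0.5743, -0.1989, 0.2563]
ee_rot: [0.556, 0.831, 0.0, 0.0]
ft_force: [-0.1, -0.1, 0.3]
grip_width: -0.0
grasp_force: 0.0
```

```bash
python3 - <<'E'
from h import *
track("top");track("side");rel(-.405)
E
```

```text
top t24.80 ang -0.411 [([0.566, -0.166], 538), ([0.506, -0.029], 528)]
side t24.85 ang -0.405 [([0.565, -0.165], 414), ([0.506, -0.027], 468)]
b 0.2831 gap_n(face-TCP) 0.0183 [ 0.5743 -0.1989  0.2563]
```

arm_command(series="1 0.004 0 0 0;1 0.004 0 0 0;1 0.0011 0 0 0;1 0.0011 0 0 0;1 0.0011 0 0 0;1 0.0011 0 0 0;1 0.0011 0 0 0;1 0.0011 0 0 0;1 0.0011 0 0 0;1 0.0011 0 0 0")

```text
clock: 26.1
position: [0.5717, -0.1927, 0.2563]
ee_rot: [0.556, 0.831, -0.0, 0.0]
ft_force: [0.6, -0.3, -0.1]
grip_width: -0.002
grasp_force: 0.0
```

arm_command(series="1 0.0011 0 0 0;1 0.0011 0 0 0;1 0.0011 0 0 0;1 0.0011 0 0 0;1 0.0011 0 0 0;1 0.0011 0 0 0;1 0.0011 0 0 0;1 0.0011 0 0 0;1 0.0011 0 0 0;1 0.0011 0 0 0")

```text
clock: 27.35
position: [0.5701, -0.1886, 0.2563]
ee_rot: [0.556, 0.831, 0.0, 0.0]
ft_force: [0.4, -0.1, 0.2]
grip_width: 0.0
grasp_force: 0.0
```

```bash
python3 - <<'E'
from h import *
track("top");track("side");rel(-.41)
E
```

```text
top t27.40 ang -0.333 [([0.552, -0.147], 533), ([0.504, -0.007], 510)]
side t27.45 ang -0.323 [([0.552, -0.145], 410), ([0.503, -0.003], 467)]
b 0.2834 gap_n(face-TCP) 0.0057 [ 0.5701 -0.1885  0.2563]
```

arm_command(series="1 -0.03 0 0 0;1 0 0 -0.14 0;1 0 0 -0.14 0.055;1 0.1287 -0.008 0 0;1 0.1287 -0.008 0 0;1 0.1287 -0.008 0 0;1 0.1287 -0.008 0 0;1 0.1287 -0.008 0 0;1 0.1287 -0.008 0 0;1 0 0 0.1 0")

```text
clock: 28.7
position: [0.4892, 0.1022, 0.3307]
ee_rot: [0.623, 0.782, 0.002, 0.002]
ft_force: [0.9, -1.7, -0.8]
grip_width: 0.0
grasp_force: 0.0
```

```bash
python3 - <<'E'
from h import *
track("top");track("side");print(manip.get_obs()["position"])
E
```

```text
top t28.75 ang -0.295 [([0.546, -0.138], 533), ([0.502, 0.004], 476)]
side t28.80 ang -0.291 [([0.547, -0.136], 367), ([0.532, 0.014], 123)]
[0.48767455 0.09707432 0.32573844]
```

arm_command(series="1 0 0 0.06 0;1 0 0 0.06 0;1 0 0 0.06 0;1 -0.016 0 0 0;1 -0.016 0 0 0;1 -0.016 0 0 0;1 -0.016 0 0 0;1 -0.016 0 0 0;1 -0.016 0 0 0;1 0 0 0 0")

```text
clock: 30.05
position: [0.4972, 0.0595, 0.2563]
ee_rot: [0.626, 0.78, -0.0, -0.0]
ft_force: [-0.3, -0.0, 0.4]
grip_width: -0.002
grasp_force: 0.0
```

```bash
cat >> h.py <<'E'
def lrel(a):
    p=manip.get_obs()["position"];d=p[:2]-COL;print("b %.4f n %.4f"%(d@[-np.cos(a),np.sin(a)],d@[np.sin(a),np.cos(a)]-.092),p.round(4))
E
python3 - <<'E'
from h import *
track("top");track("side");lrel(-.242)
c=viewer.camera("top");cv2.imwrite("pics/t4.png",cv2.resize(c["pixels"][100:300,200:400,::-1],(600,600)))
E
```

```text
top t30.10 ang -0.285 [([0.542, -0.131], 522), ([0.505, 0.002], 130)]
side t30.15 [([0.562, -0.128], 144)]
b 0.2743 n 0.0234 [0.4971 0.0603 0.2563]
```

View pics/t4.png

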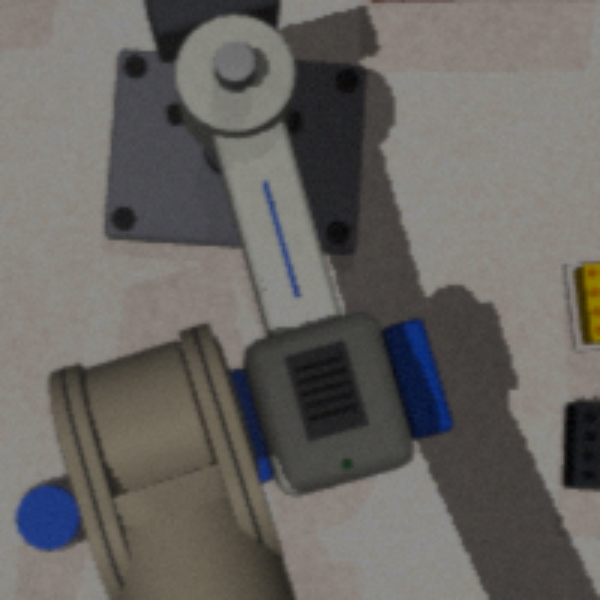

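arm_command(series="1 0 0 0 0;1 0 0 0 0;1 0 0 0 0;1 0 0 0 0;1 -0.0013 0 0 0;1 -0.0013 0 0 0;1 -0.0013 0 0 0;1 -0.0013 0 0 0;1 -0.0013 0 0 0;1 -0.0013 0 0 0")

```text
clock: 31.45
position: [0.4978, 0.0571, 0.2563]
ee_rot: [0.626, 0.78, 0.0, 0.0]
ft_force: [0.6, -0.3, 0.3]
grip_width: -0.003
grasp_force: 0.0
```

```bash
cat >> h.py <<'E'
def R():
    t,o=bumpers("top");o=[x for x in o if x[0][1]<-.06]
    print("t%.2f"%t,[(round(float(angle(x))+.262,3),int(a)) for x,a in o])
E
python3 - <<'E'
from h import *
R();lrel(-.242)
E
```

```text
t31.50 [(-0.242, 509)]
b 0.2743 n 0.0200 [0.4978 0.057  0.2563]
```

arm_command(series="1 -0.0013 0 0 0;1 -0.0013 0 0 0;1 -0.0013 0 0 0;1 -0.0013 0 0 0;1 -0.0013 0 0 0;1 -0.0013 0 0 0;1 -0.0013 0 0 0;1 -0.0013 0 0 0;1 -0.0013 0 0 0;1 -0.0013 0 0 0")

```text
clock: 32.75
position: [0.499, 0.052, 0.2563]
ee_rot: [0.626, 0.78, -0.0, 0.0]
ft_force: [-0.3, 0.1, 0.4]
grip_width: 0.001
grasp_force: 0.0
```

```bash
python3 - <<'E'
from h import *
R();lrel(-.242)
E
```

```text
t32.80 [(-0.23, 505)]
b 0.2744 n 0.0148 [0.499  0.0519 0.2563]
```

arm_command(series="1 -0.0014 0 0 0;1 -0.0014 0 0 0;1 -0.0014 0 0 0;1 -0.0014 0 0 0;1 -0.0014 0 0 0;1 -0.0014 0 0 0;1 -0.0014 0 0 0;1 -0.0014 0 0 0;1 -0.0014 0 0 0;1 -0.0014 0 0 0")

```text
clock: 34.05
position: [0.5001, 0.0465, 0.2563]
ee_rot: [0.626, 0.78, -0.0, 0.0]
ft_force: [-0.5, -1.0, 0.5]
grip_width: -0.001
grasp_force: 0.0
```

```bash
python3 - <<'E'
from h import *
R();lrel(-.23)
E
```

```text
t34.10 [(-0.261, 504)]
b 0.2758 n 0.0059 [0.5002 0.0464 0.2563]
```

arm_command(series="1 0.03 0 0 0;1 0.05 0 0 0;1 0 0 -0.14 0;1 0 0 -0.14 0;1 0.1 0 0 0;1 0 0 0 0;1 0 0 0 0;1 0 0 0 0;1 0 0 0 0;1 0 0 0 0")

```text
clock: 35.35
position: [0.4846, 0.1165, 0.3682]
ee_rot: [0.626, 0.78, -0.0, -0.0]
ft_force: [0.1, -0.4, 0.5]
grip_width: 0.0
grasp_force: 0.0
```

```bash
python3 - <<'E'
from h import *
R();track("side");lrel(-.23)
E
```

```text
t35.40 [(-0.299, 528)]
side t35.45 ang -0.297 [([0.548, -0.138], 373), ([0.527, 0.01], 163)]
b 0.2750 n 0.0779 [0.4845 0.1167 0.3683]
```

arm_command(series="1 0.1 0 0 0;1 0.1 0 0 0;1 0 0 0 0;1 0 0 0 0;1 0 0 0 0;1 0 0 0 0;1 0 0 0 0;1 0 0 0 0;1 0 0 0 0;1 0 0 0 0")

```text
clock: 36.7
position: [0.4671, 0.1949, 0.3683]
ee_rot: [0.626, 0.78, 0.0, 0.0]
ft_force: [-0.3, 0.9, 0.7]
grip_width: -0.003
grasp_force: 0.0
```

arm_command(series="1 0 0 0 0;1 0 0 0 0;1 0 0 0 0;1 0 0 0 0;1 0 0 0 0;1 0 0 0 0;1 0 0 0 0;1 0 0 0 0;1 0 0 0 0;1 0 0 0 0")

```text
clock: 37.95
position: [0.4671, 0.1949, 0.3683]
ee_rot: [0.626, 0.78, -0.0, 0.0]
ft_force: [0.1, -0.9, -0.7]
grip_width: -0.001
grasp_force: 0.0
```

```bash
python3 - <<'E'
from h import *
R();track("top");track("side")
E
```

```text
t38.00 [(-0.346, 538)]
top t38.05 ang -0.348 [([0.555, -0.151], 537), ([0.505, -0.011], 476)]
side t38.10 ang -0.343 [([0.554, -0.149], 397), ([0.503, -0.01], 412)]
```

arm_command(series="1 0 0 0 0;1 0 0 0 0;1 0 0 0 0;1 0 0 0 0;1 0 0 0 0;1 0 0 0 0;1 0 0 0 0;1 0 0 0 0;1 0 0 0 0;1 0 0 0 0")

```text
clock: 39.35
position: [0.4671, 0.195, 0.3683]
ee_rot: [0.626, 0.78, 0.0, 0.0]
ft_force: [-0.7, -0.3, -0.3]
grip_width: 0.0
grasp_force: 0.0
```

arm_command(series="1 0 0 0 0;1 0 0 0 0;1 0 0 0 0;1 0 0 0 0;1 0 0 0 0;1 0 0 0 0;1 0 0 0 0;1 0 0 0 0;1 0 0 0 0;1 0 0 0 0")

```text
clock: 40.6
position: [0.4671, 0.1949, 0.3683]
ee_rot: [0.626, 0.78, -0.0, 0.0]
ft_force: [0.0, 0.8, 0.1]
grip_width: -0.001
grasp_force: 0.0
```

```bash
python3 - <<'E'
from h import *
R();track("top");track("side")
c=viewer.camera("side");cv2.imwrite("pics/s5.png",cv2.resize(c["pixels"][130:330,170:420,::-1],(750,600)))
E
```

```text
t40.65 [(-0.361, 541)]
top t40.70 ang -0.363 [([0.557, -0.154], 539), ([0.505, -0.015], 475)]
side t40.75 ang -0.356 [([0.556, -0.152], 391), ([0.503, -0.014], 404)]
```

View pics/s5.png

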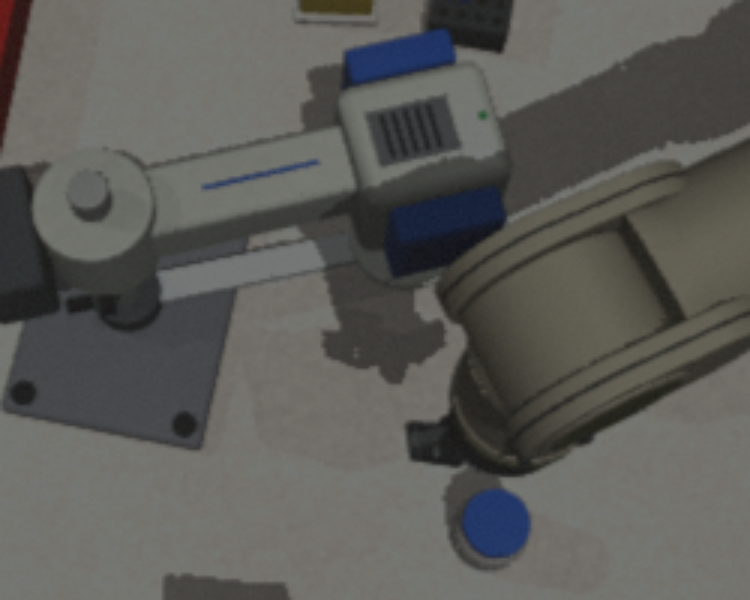

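```bash
python3 - <<'E'
from h import *
T={n:viewer.camera(n) for n in("top","side")}
cr=[]
for n,(u,v) in(("top",(311,233)),("side",(305,206))):
    im=cv2.imread(f"pics/{n}0.png")[v-28:v+29,u-28:u+29]
    big=cv2.resize(im,(400,400),interpolation=cv2.INTER_CUBIC);s=400/57
    g=cv2.GaussianBlur(cv2.cvtColor(big,cv2.COLOR_BGR2GRAY),(0,0),4)
    for lo,hi in((60,100),(100,140)):
        c=cv2.HoughCircles(g,cv2.HOUGH_GRADIENT,1,20,param1=60,param2=12,minRadius=lo,maxRadius=hi)
        if c is not None:
            for x,y,r in c[0][:3]:
                p=((x+.5)/s-.5+u-28,(y+.5)/s-.5+v-28);print(n,np.round(p,1),round(r/s,1),at(T[n],p,.073).round(4),at(T[n],p,.05).round(4))
    big=cv2.convertScaleAbs(big,alpha=1.5);big[200,:, :]=0;big[:,200]=0;cr.append(big)
cv2.imwrite("pics/d.png",np.hstack(cr))
E
```

```text
(no output)
```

View pics/d.png

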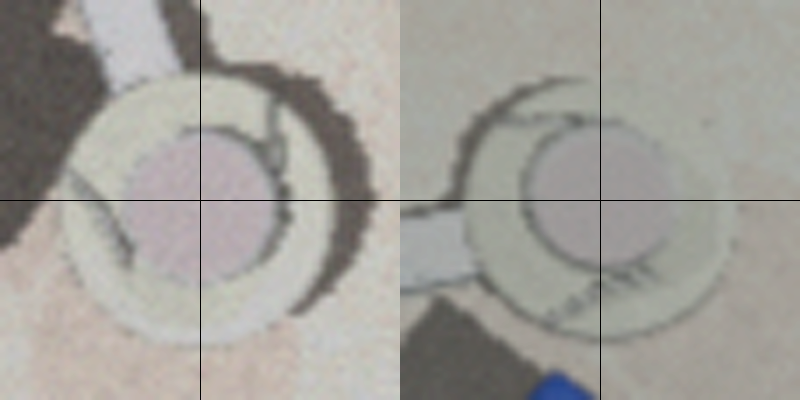

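```bash
python3 - <<'E'
from h import *
R();print(manip.hand_in())
E
```

```text
t40.95 [(-0.361, 539)]
the job is handed in; nothing more can be done
None
```

I handed the job in at about 41 s. By my camera measurements the lens was within about 7 mm of the dish's centre, with the boom at rest and nothing having touched it for over 6 s; the hand-in gave no verdict.

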